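# Set out a cheese paddle and press its label holder home

### The job

Set out the cheese paddle for sale: first take it from its stand block and hang it by its eye on the peg of the display rack, and let go of it. Then take the narrower of the two label holders, push it upright down behind the rack's front lip until it is fully home against the springy strip in the channel, and finish while still holding it pressed home there (the strip pushes it back up if you ease off). Leave everything else on the table and the rack where it stands.

Things in the scene. Friction and masses are not known exactly. Their poses are not given: they have to be found in the camera images.
- rack: Fixed light-wood display rack, 232 deep (x) x 220 wide (y): a shelf 45 mm high, and at its rear a frame of two posts and a cross bar, 217 high. Origin under its centre on the table, x away from the robot (the front lip is at x = -116..-104, the bar's front face at x = +80), z up. Jar and ramekin stand on the rear of the shelf left and right of the peg.
- channel_mouth (a point): Centre of the mouth of the channel behind the rack's front lip, level with the shelf's top (45 mm above the table), axes as the rack. The channel is 18 wide in x and 84 long in y, its two long edges bevelled to about 33 wide at the top. A springy steel strip lies in it 21 mm below this point.
- peg_tip (a point): Free end of the rack's only peg, on its axis, 218 mm above the table; axes as the rack. The peg, a round rod 8 in diameter, runs from here 60 mm in the rack's +x to the bar, dropping 12 mm on the way (so a thing hung on it cannot slip off towards the robot).
- clip (a joint): Springy strip in the channel: 0 at rest, grows as it is pressed down, 0.008 at its bottom stop. Needs 3 N to start and 8.6 N at the stop. Home is more than 0.0055.
- block: Fixed dark-wood stand block, 50 (x) x 110 (y) x 30 high, with a slot 12 x 74, 22 deep, in which the paddle stands. Origin under its centre.
- paddle_center (a point): Cheese paddle of plain wood, 8 thick (x), 143 tall (z), about 70 g, standing eye up in the block with its foot 8 mm above the table. This point is half-way up (71.5 above the foot). Blade 70 wide (y) up to 70 above the foot, above it a neck 36 wide (y). Both faces are alike.
- paddle_eye (a point): Centre of the paddle's eye, a hole 22 in diameter along x through the neck, 125 above the foot and 18 below the top.
- paddle: The same paddle; origin at the centre of its foot.
- label_center (a point): Centre of the narrower label holder: a plain grey plastic plate with a paper insert, 14 thick (x), 70 wide (y), 72 tall (z), about 60 g, standing upright on the table with its point 36 mm up. It may go into the channel either way round. Fully home its centre is 7 mm above the channel mouth, so 43 mm of it stand out.
- label: The same label holder; origin at the centre of its underside.
- wide_label: Bystander: the wider label holder, 14 x 110 x 72 tall, too long for the channel. Origin at the centre of its underside.
- cup: Bystander: white cup, 76 across, 75 tall. Origin under its centre.
- jar: Bystander: glass jar on the shelf, 42 across, 65 tall. Origin under its centre.
- ramekin: Bystander: small white pot on the shelf, 44 across, 40 tall. Origin under its centre.
- cutter: Bystander: dark ring-shaped cookie cutter lying on the table to the right, 60 across, 35 tall. Origin under its centre.
Not all that is in view belongs to the job. There is more than one size of the paddle; the job needs the largest.

How it is judged:
By the outcome, as a careful person would: the job done as asked, in the order asked, and still so for the second after the job is handed in, while the arm keeps its last pose, push and grip.
It also fails if it takes over 67 s, if anything falls off the work surface, if the arm or the gripper's body presses on something with over 40 N, if the wrist force passes 120 N, or if a joint passes its speed limit or range.

### The arm

A 6-joint arm with a two-finger parallel gripper is mounted at the origin on the work surface. World frame = base frame: x ahead of the robot, y to its left, z up, the work surface at z = 0. Lengths are in m, angles in rad, forces in N, time in s.
With the tool pointing down it reaches from about 0.25 to 0.775 m from the base axis. Payload 4 kg.
Tool frame: the origin (TCP) lies midway between the tips of the shut fingers; the grasp point (between the pads) lies 19 mm behind it (robot.tcp_to_grasp is the distance from the TCP to the grasp point, in m); x points along the fingers, y is the direction in which the jaws open and shut, and the axes are right-handed (so a half turn about x gives the same grasp; the last joint's range is limited). The gripper opens to 94 mm and grips with 3 to 60 N. Pads are 16 mm wide; open, the fingers measure 119 mm over their backs; the gripper's body (75 mm by 177 mm) begins 78 mm behind the grasp point.
Start: joints at [-1.321, 0.087, 1.371, -0, 1.684, -0.103], TCP at [0.19, -0.516, 0.206] pointing down, gripper open.
Joint ranges: [-3.1, 3.1], [-0.76, 2.03], [0.27, 2.55], [-1.08, 4.22], [0.17, 2.65], [-2.57, 2.57]. Speed limits (rad/s): [2.79, 2.79, 3.14, 3.14, 3.14, 3.14].

### API

Orientations are given as [roll, pitch, yaw] about the fixed x, y, z axes, in that order (R = Rz(yaw) Ry(pitch) Rx(roll)).
In Python, from bench import robot gives the robot as it stands.
- The arm moves only by the tool send_rows, never from a script. Its argument "increments" is a list of rows, each a list of 5 numbers: the opening, from -1 (shut) to 1 (fully open), so that 0 is half open, then the shift along the tool's x, y, z in m, then the turn about the tool's x in rad. In form: [[hand, tx, ty, tz, roll], ...]. A call has 1 to 5 rows; each row is the pose to reach, as a shift and turn from the pose commanded when the call began, along the tool's axes at that moment; what a row does not reach only later rows make up. A row lasts 1/12 s, in which the tool goes at most 41.7 mm and 7.16 degrees, less where a joint would pass 70% of its speed; a pose out of reach is approached as far as the arm can. A call with a gripper value outside its range is refused whole. The fingers move at their own pace and stop on an object; the grip force is fixed at half the most. Time passes only in rows, so rows that repeat a pose let the fingers close. It gives the time, the measured TCP pose, the force and the opening at its end, in the units of the state.
- robot.get_obs(): the state, without advancing time (a new reading comes with each control period).
- robot.snapshot(name): name is "scene" or "top"; returns a dict with "image" (384x512x3 uint8, red, green, blue), "intrinsics" (3x3 intrinsics, pixels), "world_from_camera" (4x4, takes a point from camera to world coordinates). Camera axes: x right, y down, z forward; pixel columns grow to the right and rows downward; lengths in m; the calibration is good to about 2 mm. A picture is of the moment at which its call begins. There is no depth.
- robot.close_job(): hands the job in, once; it reports no verdict.
The state is a dict: "time": time; "joint_positions": joint angles; "qvel": joint speeds; "joint_torque": joint torques, N m; "tool_pos": TCP position; "ee_rot": TCP orientation; "wrist_force": force on the tool from outside, world axes, zero at the start; "wrist_torque": the same for the moment, N m; "width": finger opening in m.
Only numpy, scipy, OpenCV 4.12 (cv2) and the standard library are available. Lean on these libraries where they do the work, as an engineer would, in place of code of your own. Each camera call takes 0.05 s, during which the arm holds its last target.

## Working session

There is one attempt and no reset: what is moved stays moved. The work goes in short steps, Python scripts to look and compute and a tool call to move; the robot and the scene stay as the last step left them, time stands still between calls to the robot, and variables do not carry over. Pictures are saved under pics/ and viewed, and the job is handed in when it is done.

Besides the shell and the picture viewer there is one more tool, called after ">>>" as a command line: name --pt "numbers of a row" for each row, then --argument value for the rest. send_rows: Moves the arm, as the interface text tells. Its arguments: {"type":"object","properties":{"increments":{"type":"array"}},"required":["increments"]}

```bash
mkdir -p pics; ls
python3 - <<'E'
from bench import robot
import cv2,numpy as np
o=robot.get_obs()
print({k:np.round(v,3) for k,v in o.items()})
for n in("scene","top"):
    s=robot.snapshot(n); cv2.imwrite(f"pics/{n}0.png",s["image"][:,:,::-1]); print(n,s["intrinsics"],np.round(s["world_from_camera"],4).tolist())
print(robot.tcp_to_grasp)
E
```

```text
pics
{'time': np.float64(0.0), 'joint_positions': array([-1.321,  0.088,  1.372, -0.   ,  1.684, -0.103]), 'qvel': array([-0.001,  0.001,  0.   , -0.001, -0.001,  0.001]), 'joint_torque': array([ 1.0000e-03, -3.4018e+01, -3.0242e+01,  7.2000e-02,  3.3000e-02,
       -0.0000e+00]), 'tool_pos': array([ 0.19 , -0.516,  0.204]), 'ee_rot': array([-1.672,  1.569,  1.823]), 'wrist_force': array([-0.274, -0.211, -0.17 ]), 'wrist_torque': array([ 0.022,  0.028, -0.002]), 'width': np.float64(0.094)}
scene [[357.16134447   0.         250.15435025]
 [  0.         357.16134447 191.03141397]
 [  0.           0.           1.        ]] [[-0.8664, 0.2884, -0.4076, 0.9321], [0.4992, 0.5139, -0.6976, 0.6528], [0.0082, -0.8079, -0.5892, 0.7389], [0.0, 0.0, 0.0, 1.0]]
top [[431.80759031   0.         262.47268581]
 [  0.         431.80759031 195.27148416]
 [  0.           0.           1.        ]] [[-0.0343, -0.978, 0.2056, 0.295], [-0.9994, 0.0333, -0.0086, -0.0549], [0.0015, -0.2058, -0.9786, 1.3463], [0.0, 0.0, 0.0, 1.0]]
0.0188
```

Run:
```python
import cv2
for n in("scene","top"):
    i=cv2.imread(f"pics/{n}0.png"); cv2.imwrite(f"pics/{n}0b.png",cv2.resize(i,(800,600),interpolation=cv2.INTER_CUBIC))
```

```text
(no output)
```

View pics/scene0b.png

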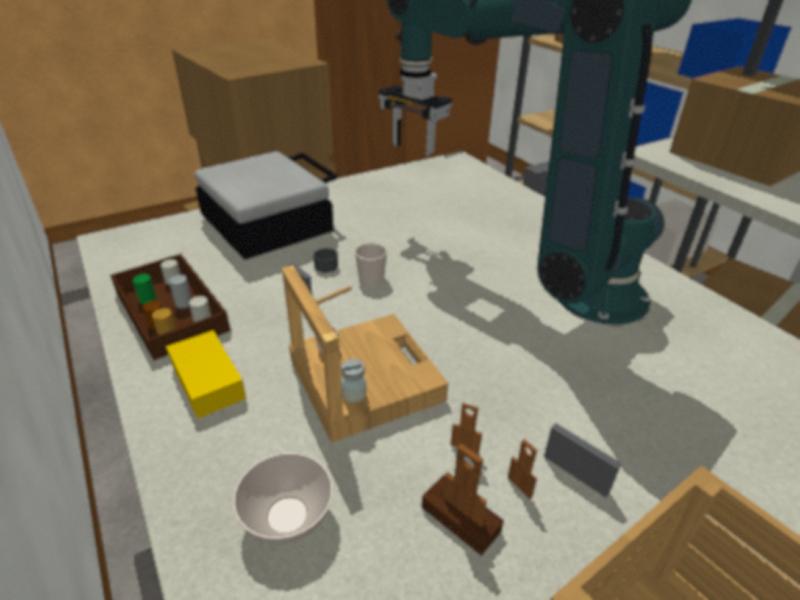

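View pics/top0b.png

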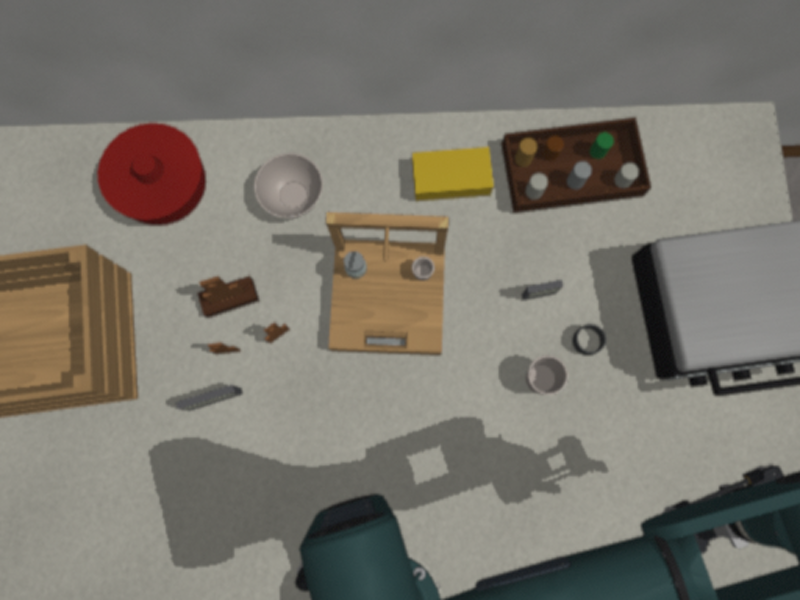

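```bash
cat > h.py <<'E'
from bench import robot
import cv2,numpy as np
def snap(n,f=None):
    s=robot.snapshot(n)
    if f: cv2.imwrite(f"pics/{f}.png",s["image"][:,:,::-1])
    return s
def crop(f,x0,y0,x1,y1,k,out):
    i=cv2.imread(f"pics/{f}.png")[y0:y1,x0:x1]
    i=cv2.resize(i,None,fx=k,fy=k,interpolation=cv2.INTER_CUBIC)
    for x in range((x0+9)//10*10,x1,10):
        cv2.line(i,((x-x0)*k,0),((x-x0)*k,4 if x%50 else 12),(0,0,255),1)
        if x%20==0: cv2.putText(i,str(x),((x-x0)*k-10,22),0,.35,(0,0,255),1)
    for y in range((y0+9)//10*10,y1,10):
        cv2.line(i,(0,(y-y0)*k),(4 if y%50 else 12,(y-y0)*k),(0,0,255),1)
        if y%20==0: cv2.putText(i,str(y),(14,(y-y0)*k+4),0,.35,(0,0,255),1)
    cv2.imwrite(f"pics/{out}.png",i)
def cam(n):
    c={'scene':(357.16134447,250.15435025,191.03141397),'top':(431.80759031,262.47268581,195.27148416)}[n]
    return np.array([[c[0],0,c[1]],[0,c[0],c[2]],[0,0,1]]),W[n]
import json,os
if not os.path.exists('W.json'):
    json.dump({n:robot.snapshot(n)["world_from_camera"].tolist() for n in('scene','top')},open('W.json','w'))
W={k:np.array(v) for k,v in json.load(open('W.json')).items()}
def ray(n,u,v):
    K,T=cam(n); d=T[:3,:3]@np.linalg.solve(K,[u,v,1.]); return T[:3,3],d
def onz(n,u,v,z):
    c,d=ray(n,u,v); return c+d*(z-c[2])/d[2]
def proj(n,p):
    K,T=cam(n); q=K@(T[:3,:3].T@(np.asarray(p,float)-T[:3,3])); return q[:2]/q[2]
def tri(uv1,uv2):
    (a,d),(b,e)=ray('scene',*uv1),ray('top',*uv2)
    s=np.linalg.lstsq(np.c_[d,-e],b-a,rcond=None)[0]; p=a+s[0]*d;q=b+s[1]*e
    return (p+q)/2,np.linalg.norm(p-q)
E
python3 - <<'E'
from h import *
crop('top0',205,130,295,230,8,'t_rack'); crop('top0',120,170,190,225,8,'... '.strip('. ')+'t_pad'); crop('top0',315,170,400,260,8,'t_lab'); crop('scene0',170,160,300,285,6,'s_rack'); crop('scene0',255,250,355,360,8-2,'s_pad')
E
```

```text
(no output)
```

View pics/t_rack.png

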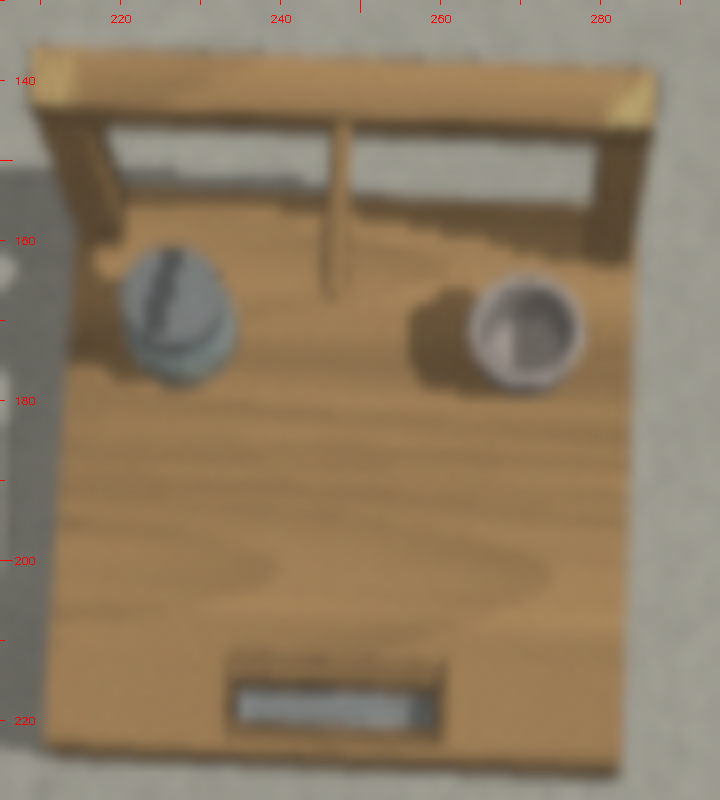

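View pics/t_pad.png

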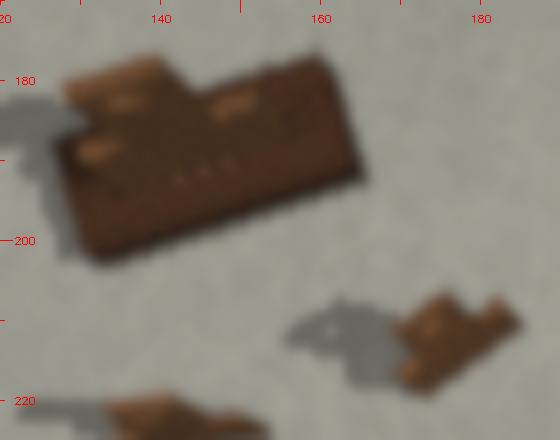

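View pics/t_lab.png

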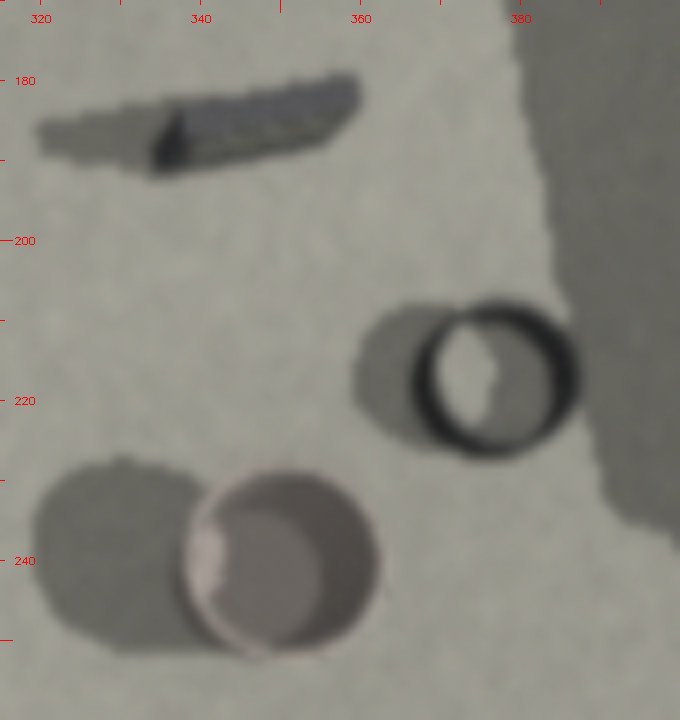

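View pics/s_rack.png

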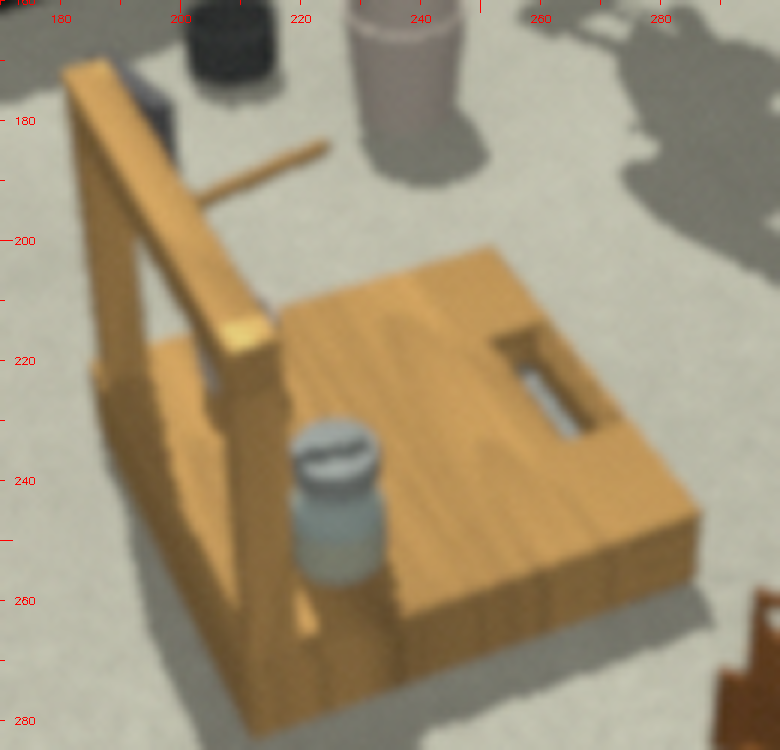

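View pics/s_pad.png

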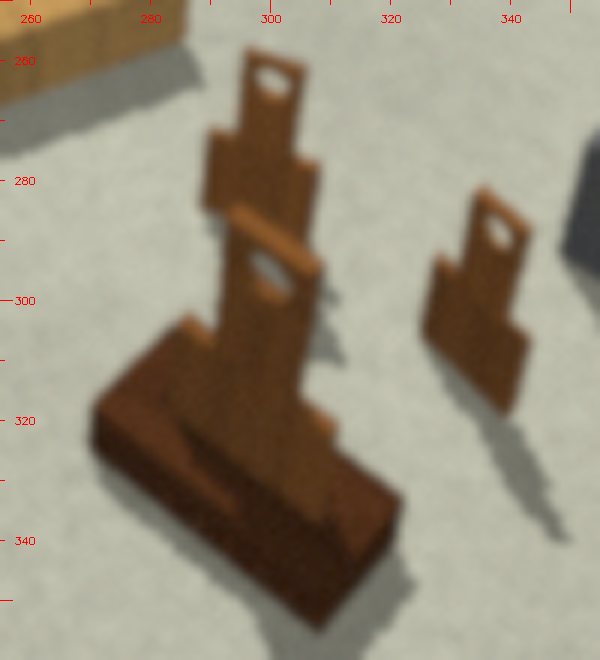

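```bash
cat > fit.py <<'E'
from h import *
from scipy.optimize import least_squares
def fit(obs,x0,name):
    def tr(p,l):
        c,s=np.cos(p[2]),np.sin(p[2]); l=np.array(l)/1000; return np.array([p[0]+c*l[0]-s*l[1],p[1]+s*l[0]+c*l[1],l[2]])
    f=lambda p:np.concatenate([proj(n,tr(p,l))-uv for n,l,uv in obs])
    r=least_squares(f,x0,loss='soft_l1'); print(name,np.round(r.x,4)); 
    for (n,l,uv),e in zip(obs,f(r.x).reshape(-1,2)): print('  ',n,l,np.round(e,1))
    return r.x
E
python3 - <<'E'
from fit import *
p,e=tri((224,183.5),(246.5,167)); print('peg tip',p,e)
S,T='scene','top'
fit([(T,(-116,110,45),(211,222.5)),(T,(-116,-110,45),(282.5,225.5)),(S,(-116,110,45),(286.3,245)),(S,(-116,-110,45),(251,201)),(S,(-116,110,0),(285.5,256.5)),
 (T,(20,0,218),(246.5,167)),(S,(20,0,218),(224.3,183.5)),(T,(80,110,217),(209.5,143.7)),(T,(80,-110,217),(286.5,146.3)),(S,(80,110,217),(216,217.5))],[.5,0,0],'rack')
fit([(T,(-25,-55,30),(165,192.5)),(T,(25,-55,30),(160,176.5)),(T,(-25,55,30),(132.5,203)),
 (S,(-25,-55,30),(0,0)) if 0 else (S,(25,55,30),(308,347)),(S,(25,-55,30),(271,317)),(S,(-25,55,30),(321.5,333)),(S,(25,55,0),(308.5,355))],[.5,.3,.2],'block')
# paddle
fit([(S,(0,0,133),(300,294.5)),(S,(4,-18,151),(293.5,285.5)),(S,(4,18,151),(306.5,295.5)),(S,(-4,18,151),(309,294)),(S,(4,-35,78),(284.5,303.5)),(S,(-4,35,78),(311,319.5)),
 (T,(4,18,151),(128,181)),(T,(4,-18,151),(140,177))],[.5,.3,.2],'paddle')
E
```

```text
peg tip [ 0.61263178 -0.02477789  0.2174413 ] 0.0018529446487322626
rack [ 0.5962 -0.0229 -0.0777]
   top (-116, 110, 45) [-0.9  0.1]
   top (-116, -110, 45) [-0.1  0.2]
   scene (-116, 110, 45) [ 0.4 -0.4]
   scene (-116, -110, 45) [ 0.8 -0.9]
   scene (-116, 110, 0) [ 0.1 -0.4]
   top (20, 0, 218) [ 0.  -1.6]
   scene (20, 0, 218) [-1.1  0.3]
   top (80, 110, 217) [-1.9 -1. ]
   top (80, -110, 217) [ 1.3 -0.2]
   scene (80, 110, 217) [ 0.8 -1.6]
block [0.6033 0.2989 0.2776]
   top (-25, -55, 30) [-0.7 -1.1]
   top (25, -55, 30) [0.1 0.1]
   top (-25, 55, 30) [-2.4 -1. ]
   scene (25, 55, 30) [1.2 0.2]
   scene (25, -55, 30) [-0.9 -1.6]
   scene (-25, 55, 30) [ 1.4 -1.2]
   scene (25, 55, 0) [-0.8 -0.2]
paddle [0.6042 0.3    0.2546]
   scene (0, 0, 133) [0.1 0.1]
   scene (4, -18, 151) [-0.7 -0.5]
   scene (4, 18, 151) [ 0.2 -0.1]
   scene (-4, 18, 151) [ 0.1 -0.9]
   scene (4, -35, 78) [-0.2 -1.3]
   scene (-4, 35, 78) [0.9 0.5]
   top (4, 18, 151) [-0.9 -1. ]
   top (4, -18, 151) [-0.6 -0.5]
```

```bash
cat > lab.py <<'E'
from fit import *
S,T='scene','top'
def box(n,p,dx,dy,z0,z1):
    c,s=np.cos(p[2]),np.sin(p[2]); P=[]
    for z in(z0,z1):
        for a,b in((-1,-1),(1,-1),(1,1),(-1,1)):
            x,y=a*dx/2,b*dy/2;P.append(proj(n,[p[0]+c*x-s*y,p[1]+s*x+c*y,z]))
    return np.array(P)
def draw(f,n,boxes,x0,y0,x1,y1,k,out):
    crop(f,x0,y0,x1,y1,k,out); i=cv2.imread(f"pics/{out}.png")
    for b,col in boxes:
        q=((b-[x0,y0]+.5)*k).astype(int)
        for a,c in[(0,1),(1,2),(2,3),(3,0),(4,5),(5,6),(6,7),(7,4),(0,4),(1,5),(2,6),(3,7)]: cv2.line(i,q[a].tolist(),q[c].tolist(),col,1)
    cv2.imwrite(f"pics/{out}.png",i)
E
python3 - <<'E'
from lab import *
p=fit([(T,(-7,35,0),(338,191.5)),(T,(7,35,0),(334.5,191)),(T,(7,-35,72),(359.5,179.5)),(T,(7,35,72),(338,183.3)),(T,(-7,-35,0),(356,187.7))],[.6,-.28,.2],'label')
draw('top0',T,[(box(T,p,.014,.070,0,.072),(0,255,255))],310,165,375,205,12,'ov1')
draw('scene0',S,[(box(S,p,.014,.070,0,.072),(0,255,255))],170,150,240,200,10,'ov2')
E
```

```text
label [ 0.5908 -0.3324  0.2113]
   top (-7, 35, 0) [-2.6  1.7]
   top (7, 35, 0) [-0.3 -2. ]
   top (7, -35, 72) [ 0.7 -1.1]
   top (7, 35, 72) [0.1 0.5]
   top (-7, -35, 0) [0.5 0.3]
```

View pics/ov1.png

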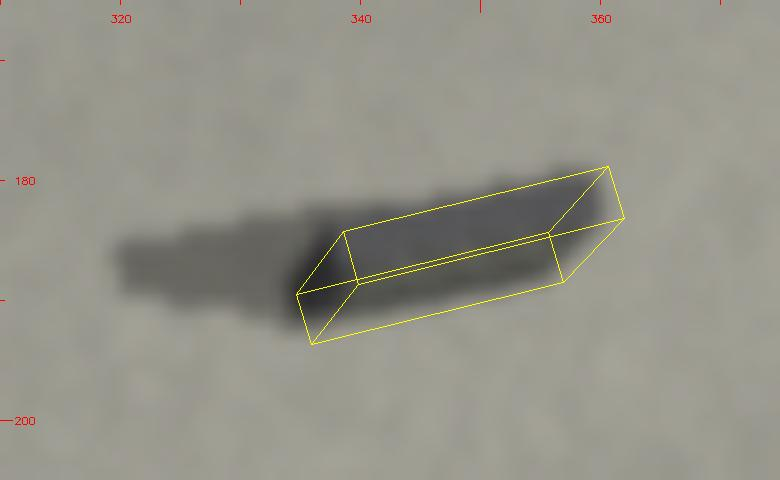

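View pics/ov2.png

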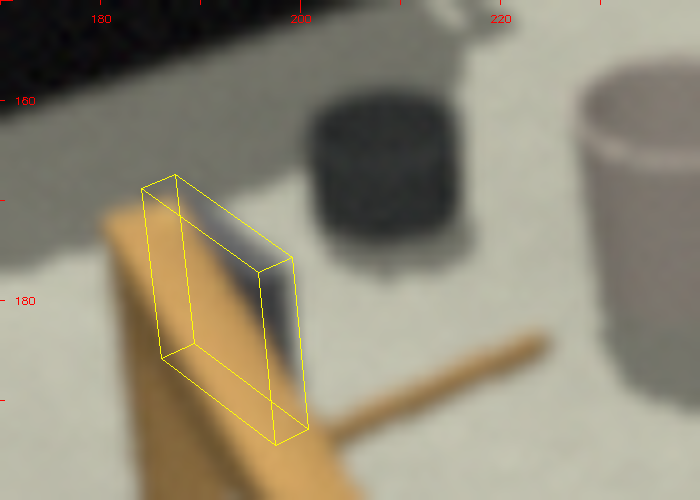

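Run:
```python
from lab import *
p=[.594,-.330,.135]
draw('top0',T,[(box(T,p,.014,.070,0,.072),(0,255,255))],310,165,375,205,12,'ov1')
```

```text
(no output)
```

View pics/ov1.png

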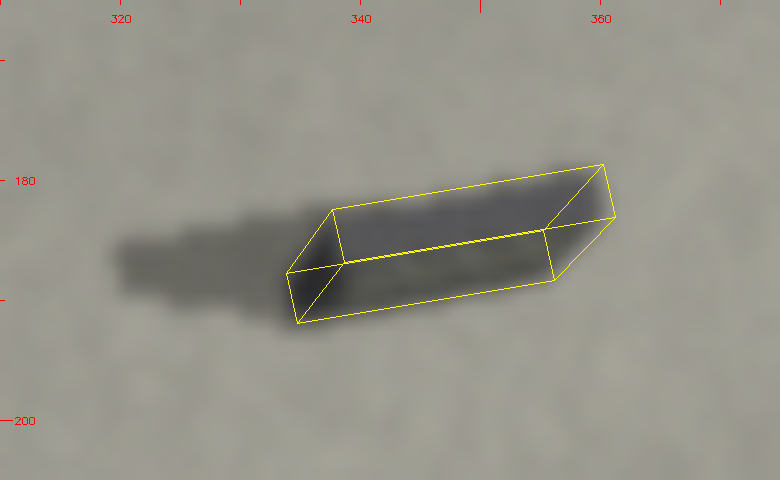

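```bash
cat > mv.py <<'E'
from h import *
from scipy.spatial.transform import Rotation as Ro
def state(): 
    o=robot.get_obs(); R=Ro.from_euler('xyz',o['ee_rot']).as_matrix(); return o,R
def plan(pos=None,jaw=None,grasp=True):
    """pos = world grasp point; jaw = yaw of tool y axis"""
    o,R=state(); th=np.arctan2(R[1,1],R[0,1])
    print('t',round(o['time'],2),'tcp',np.round(o['tool_pos'],4),'jawyaw',round(th,4),'F',np.round(o['wrist_force'],1),'w',round(o['width'],4),'j',np.round(o['joint_positions'],2))
    print('tilt',np.round(R[:,0],4))
    if pos is not None:
        t=np.array(pos,float); 
        if grasp: t[2]-=robot.tcp_to_grasp
        print('shift tool',np.round(R.T@(t-o['tool_pos']),4))
    if jaw is not None:
        for k in(0,np.pi,-np.pi):
            d=(jaw+k-th); print('roll (about tool x, +) ',round(-d,4))
E
python3 - <<'E'
from mv import *
plan([.604,.300,.30],np.pi/2+.262)
E
```

```text
t 0.2 tcp [ 0.19   -0.5158  0.2047] jawyaw -1.218 F [ 0.5  0.5 -0.8] w 0.094 j [-1.32  0.09  1.37  0.    1.68 -0.1 ]
tilt [-3.0e-04  1.3e-03 -1.0e+00]
shift tool [-0.0755 -0.6226 -0.6704]
roll (about tool x, +)  -3.0508
roll (about tool x, +)  -6.1924
roll (about tool x, +)  0.0908
```

>>> send_rows --pt "1 -0.1 -0.1 -0.1 0.09" --pt "1 -0.1 -0.62 -0.67 0.09" --pt "1 -0.1 -0.62 -0.67 0.09" --pt "1 -0.1 -0.62 -0.67 0.09" --pt "1 -0.1 -0.62 -0.67 0.09"

```text
time: 0.62
tool_pos: [0.2802, -0.3357, 0.2439]
ee_rot: [2.976, 1.571, 0.096]
wrist_force: [0.1, -0.6, -0.2]
width: 0.0944
```

Run:
```python
from mv import *
plan([.604,.300,.30],np.pi/2+.262)
```

```text
t 0.62 tcp [ 0.2802 -0.3357  0.2439] jawyaw -1.309 F [ 0.1 -0.6 -0.2] w 0.0944 j [-1.01 -0.17  1.54  0.    1.77  0.3 ]
tilt [ 3.e-04  0.e+00 -1.e+00]
shift tool [-0.0372 -0.5303 -0.4772]
roll (about tool x, +)  -3.1418
roll (about tool x, +)  -6.2834
roll (about tool x, +)  -0.0002
```

>>> send_rows --pt "1 -0.08 -0.53 -0.48 0" --pt "1 -0.08 -0.53 -0.48 0" --pt "1 -0.08 -0.53 -0.48 0" --pt "1 -0.08 -0.53 -0.48 0" --pt "1 -0.08 -0.53 -0.48 0"

```text
time: 1.03
tool_pos: [0.3745, -0.1512, 0.2673]
ee_rot: [2.249, 1.57, -0.631]
wrist_force: [1.4, -0.3, 0.6]
width: 0.094
```

>>> send_rows --pt "1 -0.05 -0.4 -0.345 0" --pt "1 -0.05 -0.4 -0.345 0" --pt "1 -0.05 -0.4 -0.345 0" --pt "1 -0.05 -0.4 -0.345 0" --pt "1 -0.05 -0.4 -0.345 0"

```text
time: 1.45
tool_pos: [0.4646, 0.0359, 0.2869]
ee_rot: [2.251, 1.57, -0.627]
wrist_force: [0.5, -0.7, 1.1]
width: 0.094
```

Run:
```python
from mv import *
plan([.604,.300,.30],np.pi/2+.262)
```

```text
t 1.45 tcp [0.4646 0.0359 0.2869] jawyaw -1.3077 F [ 0.5 -0.7  1.1] w 0.094 j [-0.04 -0.1   1.4  -0.    1.84  1.26]
tilt [ 4.e-04 -3.e-04 -1.e+00]
shift tool [ 0.0057 -0.2187 -0.2033]
roll (about tool x, +)  -3.1405
roll (about tool x, +)  -6.282
roll (about tool x, +)  0.0011
```

>>> send_rows --pt "1 0 -0.219 -0.203 0" --pt "1 0 -0.219 -0.203 0" --pt "1 0 -0.219 -0.203 0" --pt "1 0 -0.219 -0.203 0" --pt "1 0 -0.219 -0.203 0"

```text
time: 1.87
tool_pos: [0.5618, 0.2202, 0.2863]
ee_rot: [0.592, 1.57, -2.286]
wrist_force: [1.3, -0.9, 0.8]
width: 0.0938
```

Run:
```python
from mv import *
plan([.604,.300,.30],np.pi/2+.262)
```

```text
t 1.87 tcp [0.5618 0.2202 0.2863] jawyaw -1.3075 F [ 1.3 -0.9  0.8] w 0.0938 j [ 0.28  0.21  1.07 -0.    1.86  1.59]
tilt [-3.e-04 -3.e-04 -1.e+00]
shift tool [ 0.005  -0.066  -0.0616]
roll (about tool x, +)  -3.1403
roll (about tool x, +)  -6.2819
roll (about tool x, +)  0.0013
```

>>> send_rows --pt "1 0 -0.04 -0.04 0" --pt "1 0 -0.058 -0.056 0" --pt "1 0 -0.058 -0.056 0" --pt "1 0 -0.058 -0.056 0"

```text
time: 2.2
tool_pos: [0.6005, 0.2903, 0.2829]
ee_rot: [0.145, 1.565, -2.731]
wrist_force: [-0.5, 0.8, 0.2]
width: 0.0937
```

Run:
```python
from mv import *
plan([.604,.300,.30],np.pi/2+.262)
snap('top','top1');snap('scene','scene1')
crop('top1',100,130,230,230,6,'a');crop('scene1',240,180,370,310,5,'b')
```

```text
t 2.2 tcp [0.6005 0.2903 0.2829] jawyaw -1.3054 F [-0.5  0.8  0.2] w 0.0937 j [ 0.37  0.37  0.89 -0.    1.9   1.67]
tilt [-0.0052 -0.0023 -1.    ]
shift tool [ 0.0016 -0.0084 -0.0059]
roll (about tool x, +)  -3.1382
roll (about tool x, +)  -6.2797
roll (about tool x, +)  0.0034
```

View pics/b.png

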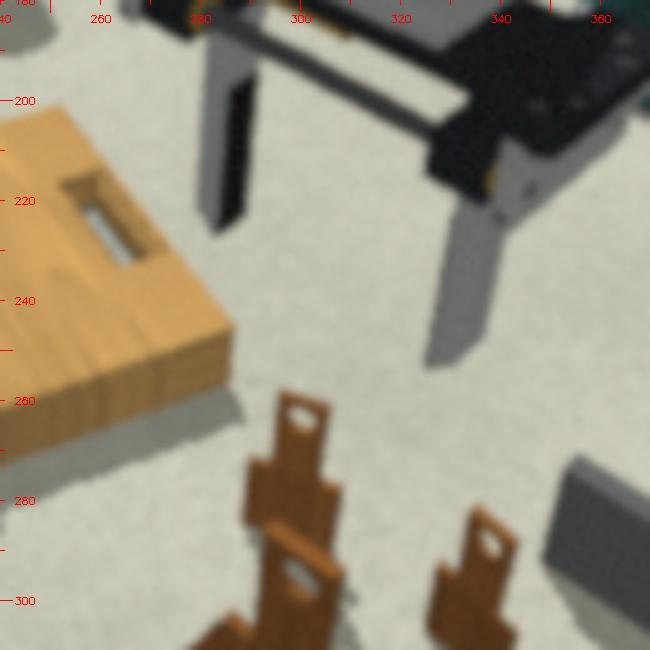

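>>> send_rows --pt "1 0.03 -0.002 -0.001 0" --pt "1 0.06 -0.002 -0.001 0" --pt "1 0.08 -0.002 -0.001 0" --pt "1 0.08 -0.002 -0.001 0" --pt "1 0.08 -0.002 -0.001 0"

```text
time: 2.72
tool_pos: [0.6, 0.2892, 0.207]
ee_rot: [0.319, 1.57, -2.562]
wrist_force: [-0.1, -0.8, 1.3]
width: 0.0939
```

Run:
```python
from mv import *
plan([.604,.300,.120],np.pi/2+.262)
```

```text
t 2.72 tcp [0.6    0.2892 0.207 ] jawyaw -1.3097 F [-0.1 -0.8  1.3] w 0.0939 j [ 0.36  0.35  1.05 -0.    1.74  1.67]
tilt [-1.e-03 -7.e-04 -1.e+00]
shift tool [ 0.1058 -0.0095 -0.0068]
roll (about tool x, +)  -3.1425
roll (about tool x, +)  -6.284
roll (about tool x, +)  -0.0009
```

>>> send_rows --pt "1 0 -0.0095 -0.0068 0" --pt "1 0.035 -0.0095 -0.0068 0" --pt "1 0.07 -0.0095 -0.0068 0" --pt "1 0.105 -0.0095 -0.0068 0" --pt "1 0.105 -0.0095 -0.0068 0"

```text
time: 3.13
tool_pos: [0.6015, 0.2997, 0.0959]
ee_rot: [0.135, 1.56, -2.744]
wrist_force: [-1.2, -1.7, -1.7]
width: 0.094
```

>>> send_rows --pt "1 0 0 0 0" --pt "1 0 0 0 0"

```text
time: 3.3
tool_pos: [0.6069, 0.3021, 0.1062]
ee_rot: [-3.039, 1.564, 0.365]
wrist_force: [0.1, -0.5, 0.8]
width: 0.0944
```

Run:
```python
from mv import *
plan([.604,.300,.120],np.pi/2+.262)
snap('top','top1');snap('scene','scene1')
crop('top1',100,130,230,230,6,'a');crop('scene1',240,230,370,360,5,'b')
```

```text
t 3.3 tcp [0.6069 0.3021 0.1062] jawyaw -1.3085 F [ 0.1 -0.5  0.8] w 0.0944 j [ 0.38  0.4   1.19 -0.    1.55  1.69]
tilt [ 0.006   0.0023 -1.    ]
shift tool [0.005  0.0013 0.0034]
roll (about tool x, +)  -3.1413
roll (about tool x, +)  -6.2829
roll (about tool x, +)  0.0003
```

View pics/b.png

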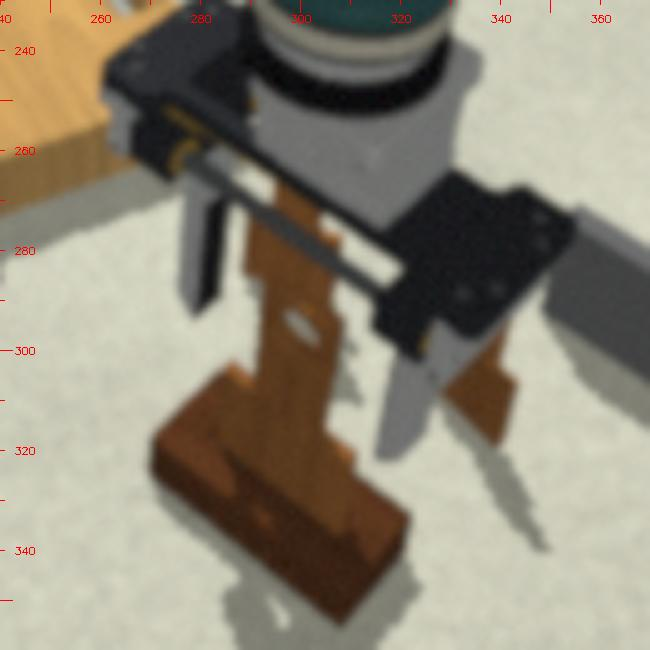

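>>> send_rows --pt "1 0 0 0 0" --pt "1 0 0 0 0" --pt "1 0 0 0 0"

```text
time: 3.65
tool_pos: [0.6056, 0.302, 0.1032]
ee_rot: [-3.08, 1.568, 0.324]
wrist_force: [0.3, -0.2, -0.3]
width: 0.0939
```

Run:
```python
from mv import *
plan([.604,.300,.120],np.pi/2+.262)
```

```text
t 3.65 tcp [0.6056 0.302  0.1032] jawyaw -1.308 F [ 0.3 -0.2 -0.3] w 0.0939 j [ 0.38  0.4   1.19 -0.    1.55  1.69]
tilt [ 2.3e-03  8.0e-04 -1.0e+00]
shift tool [0.002  0.0015 0.002 ]
roll (about tool x, +)  -3.1408
roll (about tool x, +)  -6.2824
roll (about tool x, +)  0.0008
```

Good enough; centre and close.

>>> send_rows --pt "0.3 0.002 0.001 0.001 0" --pt "-0.05 0.002 0.001 0.001 0" --pt "-0.4 0.002 0.001 0.001 0" --pt "-1 0.002 0.001 0.001 0" --pt "-1 0.002 0.001 0.001 0"

```text
time: 4.07
tool_pos: [0.6041, 0.3005, 0.0995]
ee_rot: [0.36, 1.57, -2.519]
wrist_force: [0.3, 0.2, -0.6]
width: 0.0641
```

>>> send_rows --pt "-1 0 0 0 0" --pt "-1 0 0 0 0" --pt "-1 0 0 0 0" --pt "-1 0 0 0 0"

```text
time: 4.4
tool_pos: [0.6042, 0.3005, 0.0997]
ee_rot: [2.028, 1.571, -0.851]
wrist_force: [0.5, -0.6, -0.0]
width: 0.0376
```

Run:
```python
from mv import *
plan([.604,.300,.120],np.pi/2+.262)
snap('scene','scene1')
crop('scene1',240,230,370,360,5,'b')
```

```text
t 4.4 tcp [0.6042 0.3005 0.0997] jawyaw -1.308 F [ 0.5 -0.6 -0. ] w 0.0376 j [ 0.38  0.4   1.2  -0.    1.54  1.69]
tilt [ 1.e-04 -1.e-04 -1.e+00]
shift tool [-0.0015  0.0005  0.0004]
roll (about tool x, +)  -3.1408
roll (about tool x, +)  -6.2824
roll (about tool x, +)  0.0008
```

View pics/b.png

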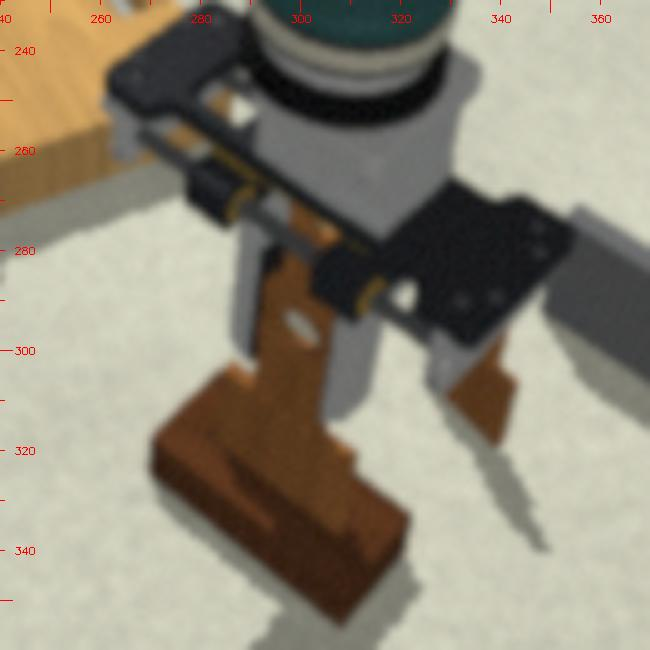

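>>> send_rows --pt "-1 0 0 0 0" --pt "-1 0 0 0 0" --pt "-1 -0.008 0 0 0" --pt "-1 -0.02 0 0 0" --pt "-1 -0.04 0 0 0"

```text
time: 4.87
tool_pos: [0.6031, 0.3001, 0.1385]
ee_rot: [0.131, 1.567, -2.748]
wrist_force: [-0.9, -0.3, -0.8]
width: 0.0359
```

>>> send_rows --pt "-1 -0.025 0 0 0" --pt "-1 -0.05 0 0 0" --pt "-1 -0.075 0 0 0" --pt "-1 -0.1 0 0 0" --pt "-1 -0.12 0 0 0"

```text
time: 5.28
tool_pos: [0.6045, 0.3007, 0.2641]
ee_rot: [-3.04, 1.566, 0.364]
wrist_force: [0.0, 0.0, -0.8]
width: 0.0363
```

Run:
```python
from mv import *
plan([.50,.2,.3],-np.pi/2-.078)
snap('scene','scene1')
crop('scene1',200,130,360,290,4,'b')
```

```text
t 5.28 tcp [0.6045 0.3007 0.2641] jawyaw -1.308 F [ 0.   0.  -0.8] w 0.0363 j [ 0.38  0.37  0.91 -0.    1.85  1.69]
tilt [ 0.0043  0.0016 -1.    ]
shift tool [-0.0177  0.0701  0.127 ]
roll (about tool x, +)  0.3408
roll (about tool x, +)  -2.8008
roll (about tool x, +)  3.4824
```

View pics/b.png

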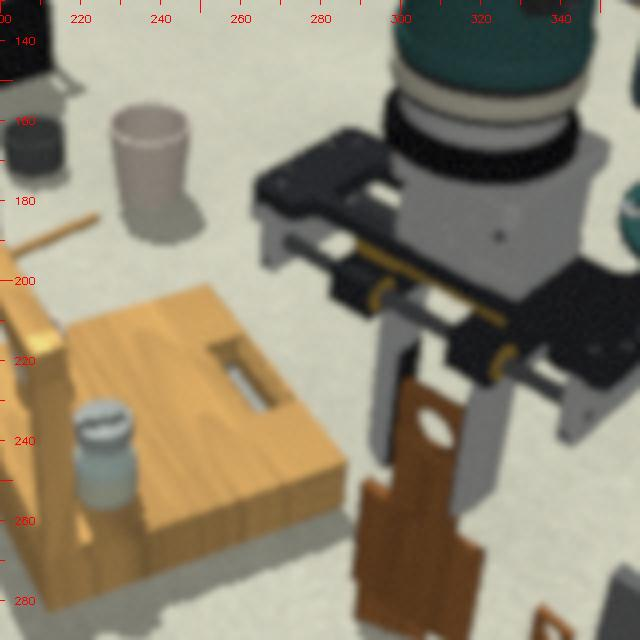

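Run:
```python
from mv import *
dirv=np.array([np.cos(-.078),np.sin(-.078)]);lat=np.array([-dirv[1],dirv[0]])
tip=np.array([.6145,-.0245])
for n,uv,z in(('jar',(225.5,167),.108),('ram',(270.5,170.5),.085)):
    p=onz('top',*uv,z)[:2]; print(n,p,'along',(p-tip)@dirv,'lat',(p-tip)@lat)
plan([.545,-.019,.26],-np.pi/2-.078)
```

```text
jar [0.64465525 0.0410462 ] along 0.02495614735035604 lat 0.0676966386613333
ram [ 0.63558332 -0.09285601] along 0.026345577649818534 lat -0.06650534887614881
t 5.33 tcp [0.6058 0.3012 0.2689] jawyaw -1.308 F [-0.6  0.7  3.2] w 0.0357 j [ 0.38  0.37  0.91 -0.    1.85  1.69]
tilt [ 0.0116  0.0045 -0.9999]
shift tool [0.0256 0.2934 0.1422]
roll (about tool x, +)  0.3408
roll (about tool x, +)  -2.8008
roll (about tool x, +)  3.4824
```

>>> send_rows --pt "-1 0 0.013 0.015 0.03" --pt "-1 0 0.035 0.04 0.1" --pt "-1 0 0.063 0.063 0.18" --pt "-1 0 0.095 0.08 0.26" --pt "-1 0 0.13 0.092 0.34"

```text
time: 5.75
tool_pos: [0.5476, 0.1505, 0.2606]
ee_rot: [-2.796, 1.57, 0.266]
wrist_force: [0.5, 0.1, 0.4]
width: 0.0359
```

Run:
```python
from mv import *
plan([.545,-.019,.26],-np.pi/2-.078)
```

```text
t 5.75 tcp [0.5476 0.1505 0.2606] jawyaw -1.6499 F [0.5 0.1 0.4] w 0.0359 j [0.17 0.12 1.22 0.   1.79 1.82]
tilt [ 1.1e-03  3.0e-04 -1.0e+00]
shift tool [ 0.0193  0.1692 -0.0108]
roll (about tool x, +)  -0.0011
roll (about tool x, +)  -3.1427
roll (about tool x, +)  3.1405
```

>>> send_rows --pt "-1 0 0.035 -0.003 0" --pt "-1 0.005 0.075 -0.006 0" --pt "-1 0.01 0.11 -0.009 0" --pt "-1 0.015 0.14 -0.011 0" --pt "-1 0.019 0.163 -0.011 0"

```text
time: 6.17
tool_pos: [0.5472, -0.0149, 0.2407]
ee_rot: [2.254, 1.57, -0.967]
wrist_force: [0.6, 0.1, -0.5]
width: 0.0356
```

>>> send_rows --pt "-1 0 0 0 0" --pt "-1 0 0 0 0" --pt "-1 0 0 0 0" --pt "-1 0 0 0 0"

```text
time: 6.5
tool_pos: [0.5477, -0.0111, 0.2412]
ee_rot: [-2.767, 1.57, 0.299]
wrist_force: [-0.1, -0.2, -0.2]
width: 0.0357
```

Run:
```python
from mv import *
plan([.545,-.019,.26],-np.pi/2-.078)
snap('scene','scene2');snap('top','top2')
crop('scene2',190,120,310,240,5,'b');crop('top2',190,120,300,240,5,'a')
```

```text
t 6.5 tcp [ 0.5477 -0.0111  0.2412] jawyaw -1.6465 F [-0.1 -0.2 -0.2] w 0.0357 j [-0.12  0.08  1.31  0.    1.75  1.52]
tilt [ 1.e-03  3.e-04 -1.e+00]
shift tool [0.     0.008  0.0021]
roll (about tool x, +)  0.0023
roll (about tool x, +)  -3.1393
roll (about tool x, +)  3.1439
```

View pics/b.png

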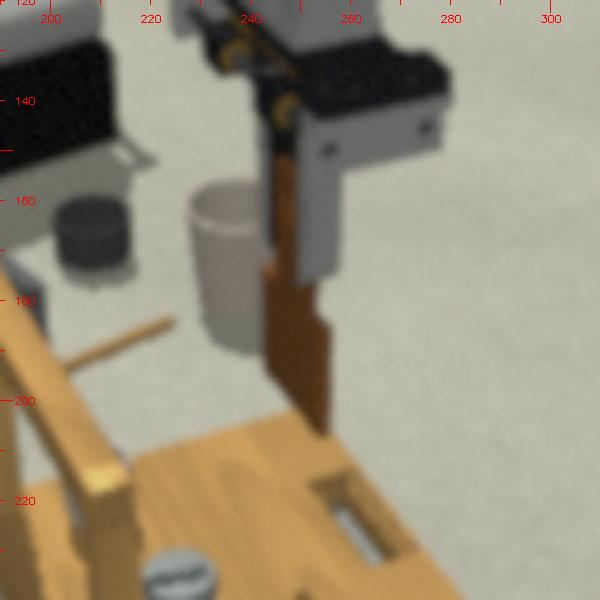

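View pics/a.png

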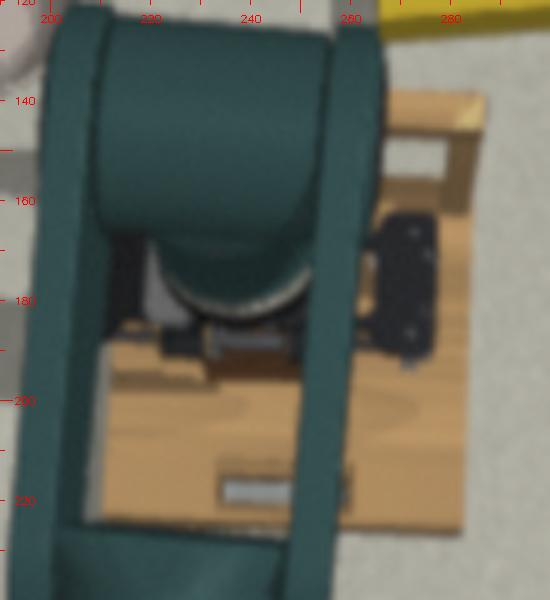

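Run:
```python
from mv import *
o,R=state(); t=o['tool_pos']; y=-R[:,1];x=np.array([y[1],-y[0],0]); print(x,y)
f0=t[2]-.0917
crop('scene2',235,140,275,215,8,'b');i=cv2.imread('pics/b.png')
for (a,b,z) in[(4,35,0),(-4,35,0),(4,-35,0),(4,35,70),(-4,35,70),(4,-35,70),(4,-18,143),(4,-18,70)]:
    p=t+x*a/1000+y*b/1000; p[2]=f0+z/1000; q=proj('scene',p); print(a,b,z,q)
    cv2.circle(i,tuple(int(v) for v in (q-[235,140]+.5)*8),3,(0,255,255),-1)
cv2.imwrite('pics/b.png',i)
```

```text
[ 0.99717356 -0.07513235  0.        ] [7.51323532e-02 9.97173560e-01 1.43494821e-04]
4 35 0 [253.32164603 207.74828774]
-4 35 0 [256.04330604 206.94370426]
4 -35 0 [242.24330739 193.41798879]
4 35 70 [253.69595161 186.04768882]
-4 35 70 [256.54090969 185.27445414]
4 -35 70 [242.11652511 172.25659253]
4 -18 143 [244.7963904  151.17110483]
4 -18 70 [244.81321121 175.46834551]
```

View pics/b.png

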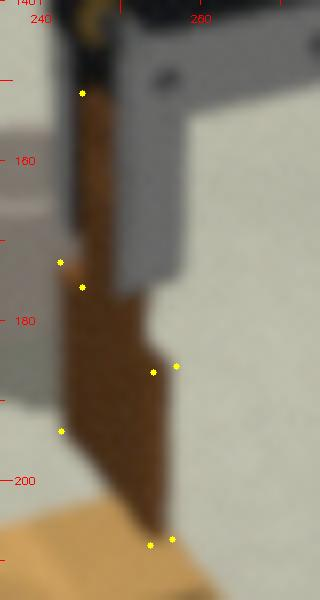

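Run:
```python
from mv import *
plan([.5646,-.0206,.184],-np.pi/2-.078,grasp=False)
```

```text
t 6.6 tcp [ 0.5477 -0.011   0.2411] jawyaw -1.646 F [-0.4  0.3 -0.5] w 0.0356 j [-0.12  0.08  1.31  0.    1.75  1.52]
tilt [ 8.e-04  1.e-04 -1.e+00]
shift tool [ 0.0571  0.0083 -0.0175]
roll (about tool x, +)  0.0028
roll (about tool x, +)  -3.1388
roll (about tool x, +)  3.1444
```

>>> send_rows --pt "-1 0.015 0.003 -0.004 0.003" --pt "-1 0.03 0.006 -0.009 0.003" --pt "-1 0.045 0.008 -0.014 0.003" --pt "-1 0.057 0.008 -0.0175 0.003" --pt "-1 0.057 0.008 -0.0175 0.003"

```text
time: 7.02
tool_pos: [0.5633, -0.0207, 0.1802]
ee_rot: [-0.071, 1.565, 2.992]
wrist_force: [-0.3, 0.0, -0.4]
width: 0.0357
```

>>> send_rows --pt "-1 0 0 0 0" --pt "-1 0 0 0 0" --pt "-1 0 0 0 0"

```text
time: 7.27
tool_pos: [0.5649, -0.0214, 0.1851]
ee_rot: [3.077, 1.568, -0.145]
wrist_force: [1.4, -0.3, -0.8]
width: 0.036
```

Run:
```python
from mv import *
plan([.5646,-.0206,.184],-np.pi/2-.078,grasp=False)
o,R=state(); print('eye px',proj('scene',o['tool_pos']+[0,0,.0333]))
snap('scene','scene3')
crop('scene3',190,130,290,230,6,'b')
```

```text
t 7.27 tcp [ 0.5649 -0.0214  0.1851] jawyaw -1.6505 F [ 1.4 -0.3 -0.8] w 0.036 j [-0.14  0.12  1.37 -0.    1.64  1.51]
tilt [ 2.4e-03 -3.0e-04 -1.0e+00]
shift tool [ 0.0011 -0.0007  0.0004]
roll (about tool x, +)  -0.0017
roll (about tool x, +)  -3.1433
roll (about tool x, +)  3.1399
eye px [241.41501216 178.77245156]
```

View pics/b.png

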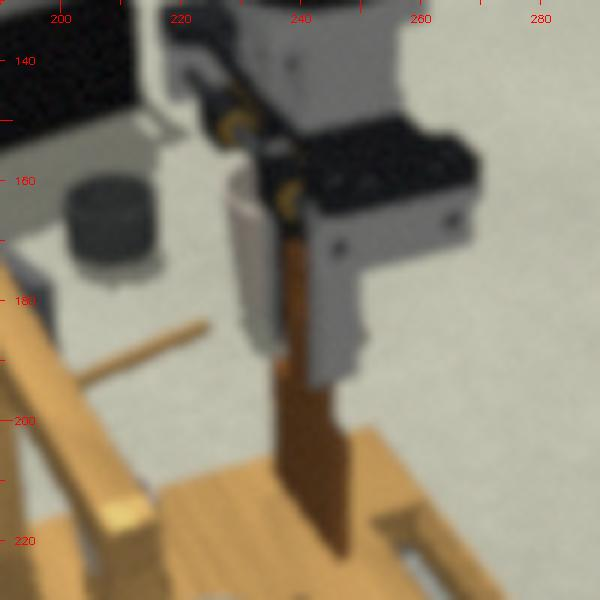

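>>> send_rows --pt "-1 0.0 0 -0.012 0" --pt "-1 0.0 0 -0.024 0" --pt "-1 0.0 0 -0.036 0" --pt "-1 0.0 0 -0.048 0" --pt "-1 0.001 0 -0.06 0"

```text
time: 7.73
tool_pos: [0.6251, -0.0265, 0.1841]
ee_rot: [3.066, 1.568, -0.156]
wrist_force: [0.1, -0.8, -0.4]
width: 0.036
```

>>> send_rows --pt "-1 0 0 0 0" --pt "-1 0 0 0 0"

```text
time: 7.9
tool_pos: [0.6242, -0.0264, 0.183]
ee_rot: [2.028, 1.571, -1.194]
wrist_force: [0.1, 0.0, -0.7]
width: 0.0358
```

Run:
```python
from mv import *
plan([.6425,-.0267,.178],-np.pi/2-.078,grasp=False)
snap('scene','scene4')
crop('scene4',170,130,270,230,6,'b')
```

```text
t 7.9 tcp [ 0.6242 -0.0264  0.183 ] jawyaw -1.651 F [ 0.1  0.  -0.7] w 0.0358 j [-0.13  0.26  1.22 -0.    1.67  1.52]
tilt [ 0.e+00 -1.e-04 -1.e+00]
shift tool [ 0.005  -0.0012 -0.0182]
roll (about tool x, +)  -0.0022
roll (about tool x, +)  -3.1438
roll (about tool x, +)  3.1394
```

View pics/b.png

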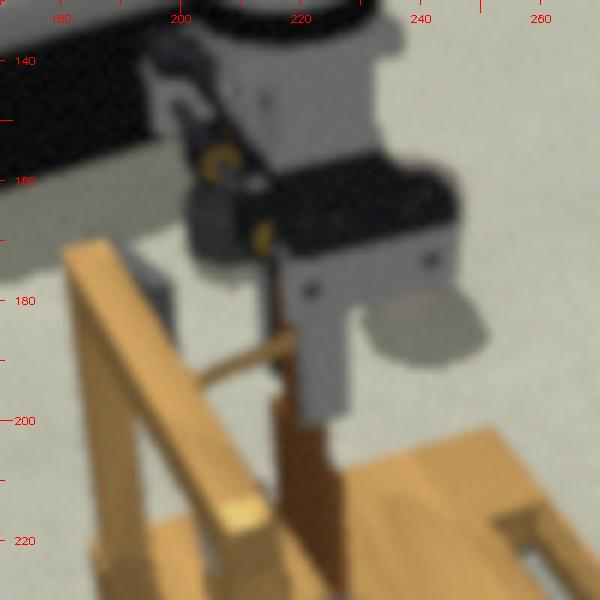

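>>> send_rows --pt "-1 0.001 0 -0.006 0" --pt "-1 0.002 0 -0.012 0" --pt "-1 0.003 0 -0.018 0" --pt "-1 0.005 0 -0.023 0" --pt "-1 0.005 0 -0.023 0"

```text
time: 8.37
tool_pos: [0.6477, -0.0284, 0.1767]
ee_rot: [0.004, 1.57, 3.065]
wrist_force: [-0.6, 0.2, -1.1]
width: 0.0358
```

Run:
```python
from mv import *
plan([.6425,-.0267,.178],-np.pi/2-.078,grasp=False)
snap('scene','scene4')
crop('scene4',170,130,270,230,6,'b')
```

```text
t 8.37 tcp [ 0.6477 -0.0284  0.1767] jawyaw -1.651 F [-0.6  0.2 -1.1] w 0.0358 j [-0.13  0.31  1.16 -0.    1.67  1.52]
tilt [-8.e-04  1.e-04 -1.e+00]
shift tool [-0.0013 -0.0012  0.0053]
roll (about tool x, +)  -0.0023
roll (about tool x, +)  -3.1438
roll (about tool x, +)  3.1393
```

View pics/b.png

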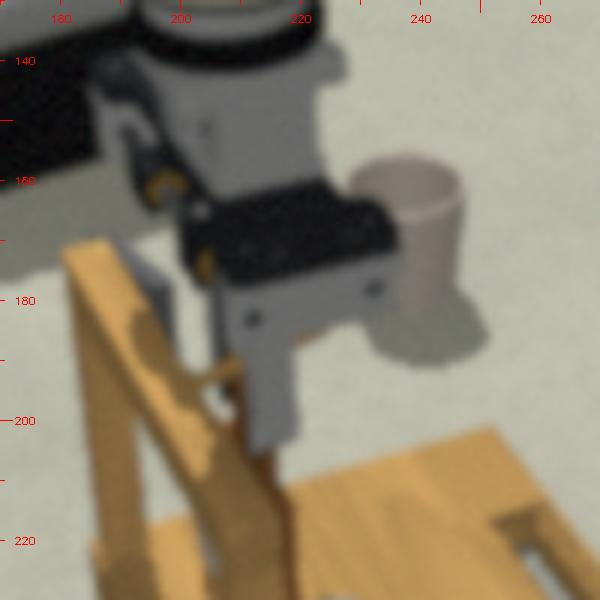

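>>> send_rows --pt "-1 0.002 0 0 0" --pt "-1 0.003 0 0 0" --pt "-1 0.004 0 0 0" --pt "-1 0.004 0 0 0"

```text
time: 8.75
tool_pos: [0.6468, -0.0282, 0.1734]
ee_rot: [0.118, 1.57, -3.103]
wrist_force: [0.1, 0.1, -0.8]
width: 0.0354
```

>>> send_rows --pt "-1 0.001 0 0 0" --pt "-1 0.002 0 0 0" --pt "-1 0.002 0 0 0"

```text
time: 9.0
tool_pos: [0.6471, -0.0283, 0.1717]
ee_rot: [2.639, 1.571, -0.583]
wrist_force: [-0.4, 0.4, 0.3]
width: 0.0358
```

>>> send_rows --pt "-1 0.001 0 0 0" --pt "-1 0.002 0 0 0" --pt "-1 0.002 0 0 0"

```text
time: 9.25
tool_pos: [0.6474, -0.0282, 0.1713]
ee_rot: [3.109, 1.569, -0.113]
wrist_force: [-1.2, 0.8, 4.3]
width: 0.0356
```

>>> send_rows --pt "-0.8 -0.001 0 0 0" --pt "-0.2 -0.001 0 0 0" --pt "0.0 -0.001 0 0 0" --pt "0.0 -0.001 0 0 0" --pt "0.0 -0.001 0 0 0"

```text
time: 9.67
tool_pos: [0.6469, -0.0283, 0.1699]
ee_rot: [0.051, 1.57, 3.113]
wrist_force: [-0.1, -0.3, 0.5]
width: 0.0466
```

>>> send_rows --pt "0.5 0 0 0 0" --pt "0.5 0 0 0 0" --pt "0.5 0 0 0 0" --pt "0.5 0 0 0 0"

```text
time: 10.0
tool_pos: [0.6471, -0.0283, 0.1706]
ee_rot: [1.332, 1.571, -1.89]
wrist_force: [-0.1, -0.0, 0.1]
width: 0.0691
```

Run:
```python
from mv import *
plan([.6425,-.0267,.178],-np.pi/2-.078,grasp=False)
snap('scene','scene5')
crop('scene5',160,130,280,250,5,'b')
```

```text
t 10.0 tcp [ 0.6471 -0.0283  0.1706] jawyaw -1.651 F [-0.1 -0.   0.1] w 0.0691 j [-0.13  0.31  1.17 -0.    1.65  1.52]
tilt [-0.e+00 -1.e-04 -1.e+00]
shift tool [-0.0074 -0.0012  0.0047]
roll (about tool x, +)  -0.0023
roll (about tool x, +)  -3.1438
roll (about tool x, +)  3.1393
```

View pics/b.png

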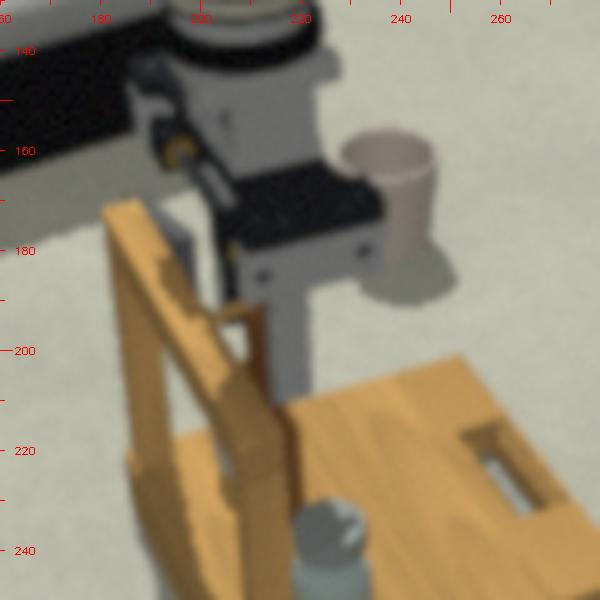

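>>> send_rows --pt "0.5 -0.01 0 0 0" --pt "0.5 -0.025 0 0 0" --pt "0.5 -0.05 0 0 0" --pt "0.5 -0.08 0 0 0" --pt "0.5 -0.11 0 0 0"

```text
time: 10.47
tool_pos: [0.6467, -0.0282, 0.2822]
ee_rot: [0.082, 1.57, -3.14]
wrist_force: [-0.2, -1.1, 0.5]
width: 0.0701
```

Run:
```python
from mv import *
plan([.5935,-.330,.15],.135)
snap('scene','scene5')
crop('scene5',160,130,280,250,5,'b')
```

```text
t 10.47 tcp [ 0.6467 -0.0282  0.2822] jawyaw -1.651 F [-0.2 -1.1  0.5] w 0.0701 j [-0.13  0.31  0.96 -0.    1.87  1.52]
tilt [-6.e-04 -0.e+00 -1.e+00]
shift tool [0.151  0.3051 0.0287]
roll (about tool x, +)  -1.786
roll (about tool x, +)  -4.9276
roll (about tool x, +)  1.3556
```

View pics/b.png

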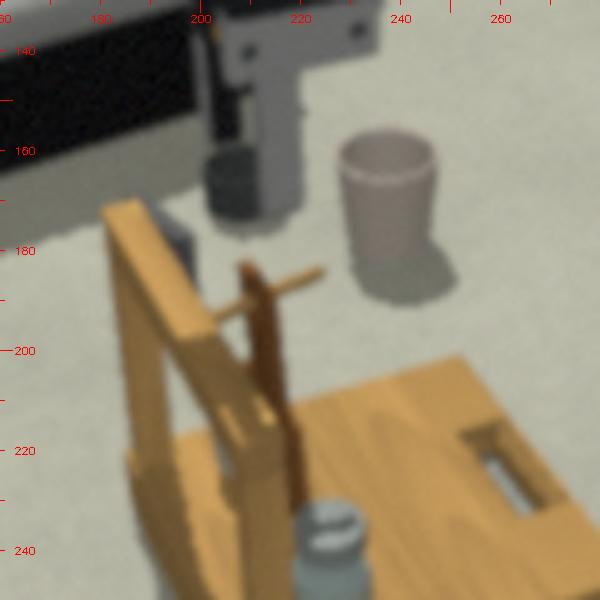

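>>> send_rows --pt "0 0 0.02 0 -0.06" --pt "0 0 0.05 0.005 -0.18" --pt "0 0 0.085 0.01 -0.3" --pt "0 0 0.12 0.015 -0.42" --pt "0 0 0.155 0.02 -0.54"

```text
time: 10.93
tool_pos: [0.6144, -0.1823, 0.2817]
ee_rot: [2.228, 1.569, -0.447]
wrist_force: [-0.4, 0.5, -0.0]
width: 0.0471
```

Run:
```python
from mv import *
plan([.5935,-.330,.15],.135)
```

```text
t 10.93 tcp [ 0.6144 -0.1823  0.2817] jawyaw -1.1042 F [-0.4  0.5 -0. ] w 0.0471 j [-0.38  0.29  0.98 -0.    1.87  0.73]
tilt [ 1.3e-03 -6.0e-04 -1.0e+00]
shift tool [0.1505 0.1223 0.0852]
roll (about tool x, +)  -1.2392
roll (about tool x, +)  -4.3808
roll (about tool x, +)  1.9024
```

>>> send_rows --pt "0 0 0.03 0.02 -0.12" --pt "0 0 0.06 0.04 -0.24" --pt "0 0 0.085 0.06 -0.36" --pt "0 0 0.105 0.075 -0.48" --pt "0 0 0.119 0.084 -0.6"

```text
time: 11.35
tool_pos: [0.5911, -0.3282, 0.2812]
ee_rot: [0.73, 1.57, -1.349]
wrist_force: [0.4, 0.9, 0.0]
width: 0.0469
```

Run:
```python
from mv import *
plan([.5935,-.330,.15],.135)
```

```text
t 11.35 tcp [ 0.5911 -0.3282  0.2812] jawyaw -0.5081 F [0.4 0.9 0. ] w 0.0469 j [-0.59  0.38  0.87 -0.    1.89 -0.08]
tilt [ 3.0e-04 -1.3e-03 -1.0e+00]
shift tool [0.1501 0.0028 0.0003]
roll (about tool x, +)  -0.6431
roll (about tool x, +)  -3.7847
roll (about tool x, +)  2.4985
```

>>> send_rows --pt "0 0.02 0.002 0 -0.12" --pt "0 0.04 0.002 0 -0.24" --pt "0 0.06 0.002 0 -0.36" --pt "0 0.08 0.002 0 -0.48" --pt "0 0.1 0.002 0 -0.6"

```text
time: 11.77
tool_pos: [0.5941, -0.3263, 0.1806]
ee_rot: [0.863, 1.569, -0.613]
wrist_force: [-0.5, -0.5, -1.0]
width: 0.047
```

>>> send_rows --pt "0 0.03 0 0 -0.045" --pt "0 0.05 0 0 -0.045" --pt "0 0.05 0 0 -0.045" --pt "0 0.05 0 0 -0.045" --pt "0 0.05 0 0 -0.045"

```text
time: 12.18
tool_pos: [0.5949, -0.3266, 0.1329]
ee_rot: [0.844, 1.568, -0.593]
wrist_force: [0.8, -0.1, 1.0]
width: 0.0472
```

Run:
```python
from mv import *
plan([.5935,-.330,.055],.135)
snap('top','top6')
snap('scene','scene6')
crop('top6',300,140,400,220,7,'a');crop('scene6',150,120,250,200,6,'b')
```

```text
t 12.18 tcp [ 0.5949 -0.3266  0.1329] jawyaw 0.1339 F [ 0.8 -0.1  1. ] w 0.0472 j [-0.59  0.39  1.14 -0.    1.6  -0.72]
tilt [ 0.0026 -0.0018 -1.    ]
shift tool [ 0.0967 -0.0021  0.003 ]
roll (about tool x, +)  -0.0011
roll (about tool x, +)  -3.1427
roll (about tool x, +)  3.1405
```

View pics/a.png

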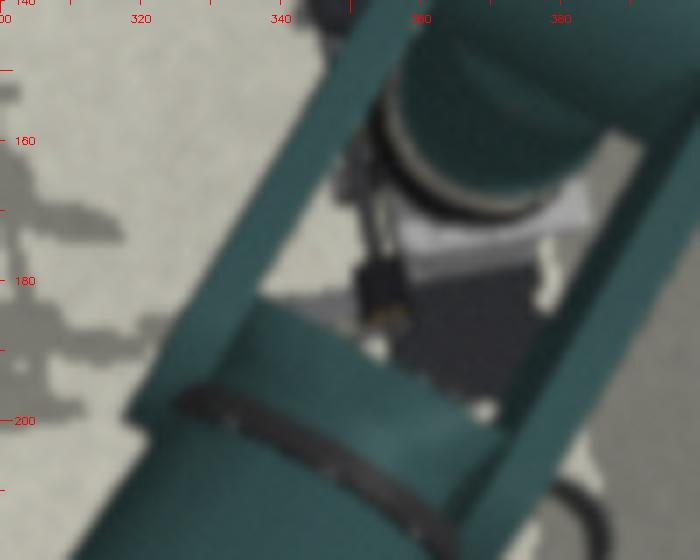

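View pics/b.png

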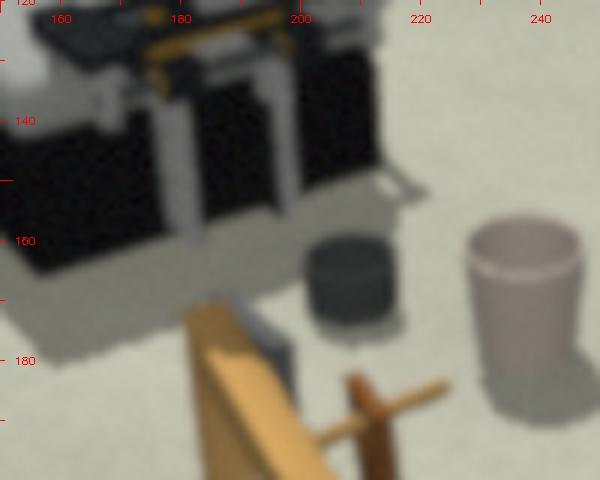

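>>> send_rows --pt "0 0.02 -0.002 0.003 0" --pt "0 0.045 -0.002 0.003 0" --pt "0 0.07 -0.002 0.003 0" --pt "0 0.09 -0.002 0.003 0" --pt "0 0.094 -0.002 0.003 0"

```text
time: 12.7
tool_pos: [0.591, -0.3284, 0.0338]
ee_rot: [-2.271, 1.566, 2.575]
wrist_force: [-0.1, 0.2, -0.4]
width: 0.0468
```

>>> send_rows --pt "0 0 0 0 0" --pt "0 0 0 0 0" --pt "0 0 0 0 0"

```text
time: 12.95
tool_pos: [0.594, -0.3303, 0.0398]
ee_rot: [0.844, 1.566, -0.593]
wrist_force: [1.0, -1.1, 0.9]
width: 0.0469
```

Run:
```python
from mv import *
plan([.5935,-.330,.057],.135)
```

```text
t 12.95 tcp [ 0.594  -0.3303  0.0398] jawyaw 0.134 F [ 1.  -1.1  0.9] w 0.0469 j [-0.59  0.45  1.26 -0.    1.43 -0.72]
tilt [ 0.0042 -0.0028 -1.    ]
shift tool [ 0.0016 -0.0005 -0.0004]
roll (about tool x, +)  -0.001
roll (about tool x, +)  -3.1426
roll (about tool x, +)  3.1406
```

>>> send_rows --pt "-0.3 0 0 0 0" --pt "-0.4 0 0 0 0" --pt "-0.5 0 0 0 0" --pt "-0.6 0 0 0 0" --pt "-0.7 0 0 0 0"

```text
time: 13.37
tool_pos: [0.5925, -0.3294, 0.0369]
ee_rot: [0.619, 1.57, -0.818]
wrist_force: [-0.5, 0.9, 0.0]
width: 0.0173
```

>>> send_rows --pt "-1 0 0 0 0" --pt "-1 0 0 0 0" --pt "-1 0 0 0 0" --pt "-1 0 0 0 0" --pt "-1 0 0 0 0"

```text
time: 13.78
tool_pos: [0.5925, -0.3293, 0.0368]
ee_rot: [0.35, 1.571, -1.086]
wrist_force: [-1.0, 0.2, 1.0]
width: 0.0133
```

Run:
```python
from mv import *
plan([.5935,-.330,.057],.135)
```

```text
t 13.78 tcp [ 0.5925 -0.3293  0.0368] jawyaw 0.134 F [-1.   0.2  1. ] w 0.0133 j [-0.59  0.45  1.26 -0.    1.43 -0.72]
tilt [ 1.e-04 -2.e-04 -1.e+00]
shift tool [-0.0014  0.0009  0.0008]
roll (about tool x, +)  -0.001
roll (about tool x, +)  -3.1426
roll (about tool x, +)  3.1406
```

>>> send_rows --pt "-1 -0.01 0 0 0" --pt "-1 -0.03 0 0 0" --pt "-1 -0.06 0 0 0" --pt "-1 -0.09 0 0 0" --pt "-1 -0.12 0 0 0"

```text
time: 14.2
tool_pos: [0.5921, -0.329, 0.1581]
ee_rot: [-2.268, 1.57, 2.578]
wrist_force: [-0.5, -0.7, -0.5]
width: 0.0137
```

Run:
```python
from mv import *
plan([.490,-.0155,.145],-.078,grasp=False)
for uv in((233.5,212),(233.5,222),(260.5,212.5),(260,223)): print(onz('top',*uv,.045)[:2])
snap('scene','scene7');crop('scene7',130,80,250,200,5,'b')
```

```text
t 14.2 tcp [ 0.5921 -0.329   0.1581] jawyaw 0.134 F [-0.5 -0.7 -0.5] w 0.0137 j [-0.59  0.39  1.1  -0.    1.65 -0.72]
tilt [-6.e-04  4.e-04 -1.e+00]
shift tool [ 0.0133 -0.0593 -0.3244]
roll (about tool x, +)  0.212
roll (about tool x, +)  -2.9296
roll (about tool x, +)  3.3536
[0.5192024  0.02389463]
[0.48839552 0.02452738]
[ 0.51484573 -0.05847336]
[ 0.48258471 -0.05587537]
```

View pics/b.png

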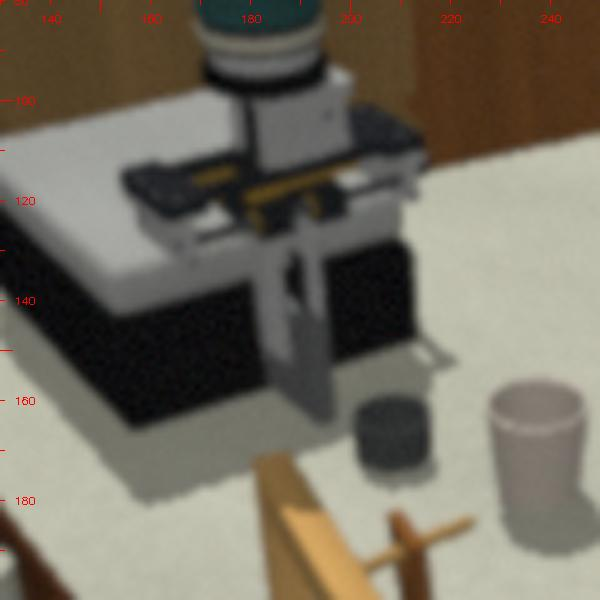

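>>> send_rows --pt "-1 0 0 -0.03 0" --pt "-1 0 -0.01 -0.065 0.05" --pt "-1 0 -0.017 -0.1 0.1" --pt "-1 0 -0.023 -0.14 0.15" --pt "-1 0 -0.029 -0.18 0.2"

```text
time: 14.67
tool_pos: [0.5388, -0.1535, 0.1567]
ee_rot: [1.742, 1.57, 0.102]
wrist_force: [0.1, 1.0, -0.4]
width: 0.0136
```

Run:
```python
from mv import *
plan([.5013,-.016,.125],-.076,grasp=False)
```

```text
t 14.67 tcp [ 0.5388 -0.1535  0.1567] jawyaw -0.0696 F [ 0.1  1.  -0.4] w 0.0136 j [-0.38  0.12  1.43  0.    1.59 -0.31]
tilt [ 3.e-04  0.e+00 -1.e+00]
shift tool [ 0.0317 -0.0469 -0.1345]
roll (about tool x, +)  0.0064
roll (about tool x, +)  -3.1352
roll (about tool x, +)  3.148
```

>>> send_rows --pt "-1 0 -0.012 -0.035 0.006" --pt "-1 0 -0.023 -0.07 0.006" --pt "-1 0.01 -0.035 -0.1 0.006" --pt "-1 0.02 -0.043 -0.12 0.006" --pt "-1 0.03 -0.046 -0.131 0.006"

```text
time: 15.08
tool_pos: [0.5015, -0.0186, 0.127]
ee_rot: [1.966, 1.57, 0.326]
wrist_force: [0.6, -0.0, -0.4]
width: 0.014
```

>>> send_rows --pt "-1 0 0 0 0" --pt "-1 0 0 0 0" --pt "-1 0 0 0 0" --pt "-1 0 0 0 0"

```text
time: 15.42
tool_pos: [0.5033, -0.0225, 0.1273]
ee_rot: [1.084, 1.569, -0.561]
wrist_force: [0.4, -0.1, -1.1]
width: 0.0137
```

Run:
```python
from mv import *
from lab import box,draw
plan([.5013,-.016,.09],-.076,grasp=False)
o,R=state(); t=o['tool_pos']; b=t[2]-.0368
snap('scene','scene8');snap('top','top8')
draw('scene8','scene',[(box('scene',[t[0],t[1],-.076],.014,.07,b,b+.072),(0,255,255))],205,130,315,250,6,'b')
crop('top8',190,150,310,250,6,'a')
```

```text
t 15.42 tcp [ 0.5033 -0.0225  0.1273] jawyaw -0.0738 F [ 0.4 -0.1 -1.1] w 0.0137 j [-0.16  0.01  1.6  -0.    1.52 -0.08]
tilt [ 1.3e-03 -8.0e-04 -1.0e+00]
shift tool [ 0.0373 -0.0025 -0.0063]
roll (about tool x, +)  0.0022
roll (about tool x, +)  -3.1394
roll (about tool x, +)  3.1438
```

View pics/b.png

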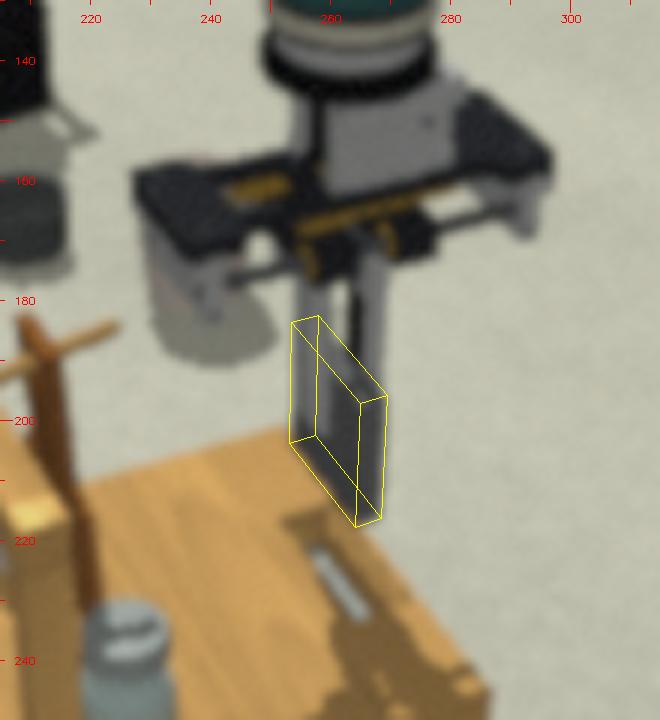

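View pics/a.png

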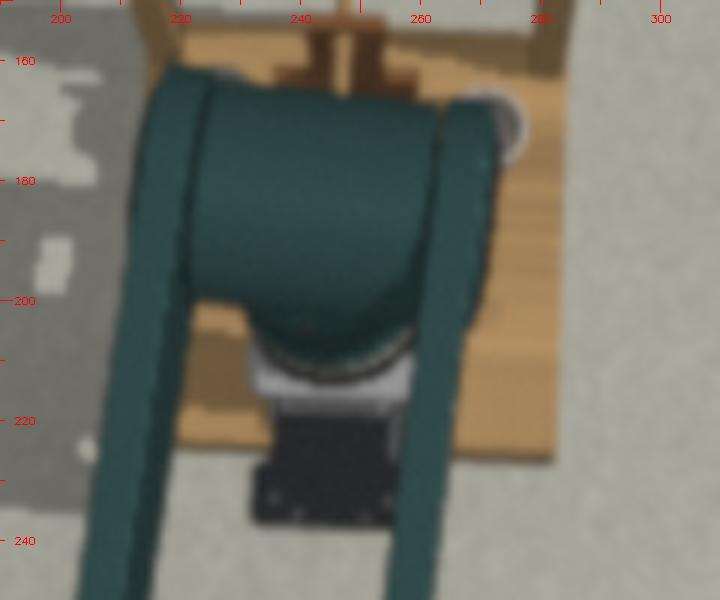

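>>> send_rows --pt "-1 0.005 -0.0025 -0.006 0" --pt "-1 0.015 -0.0025 -0.006 0" --pt "-1 0.028 -0.0025 -0.006 0" --pt "-1 0.036 -0.0025 -0.006 0" --pt "-1 0.036 -0.0025 -0.006 0"

```text
time: 15.93
tool_pos: [0.4983, -0.0146, 0.0876]
ee_rot: [-1.623, 1.565, 3.018]
wrist_force: [-0.8, 0.7, -1.3]
width: 0.0142
```

>>> send_rows --pt "-1 0 0 0 0" --pt "-1 0 0 0 0" --pt "-1 0 0 0 0"

```text
time: 16.18
tool_pos: [0.5008, -0.0149, 0.0914]
ee_rot: [1.431, 1.569, -0.212]
wrist_force: [0.8, 0.4, -0.1]
width: 0.0138
```

Run:
```python
from mv import *
from lab import box,draw
plan([.5013,-.016,.08],-.076,grasp=False)
snap('scene','scene9')
crop('scene9',225,160,325,260,7,'b')
```

```text
t 16.18 tcp [ 0.5008 -0.0149  0.0914] jawyaw -0.072 F [ 0.8  0.4 -0.1] w 0.0138 j [-0.14  0.03  1.66 -0.    1.45 -0.07]
tilt [ 1.4e-03 -3.0e-04 -1.0e+00]
shift tool [0.0114 0.0005 0.001 ]
roll (about tool x, +)  0.004
roll (about tool x, +)  -3.1376
roll (about tool x, +)  3.1456
```

View pics/b.png

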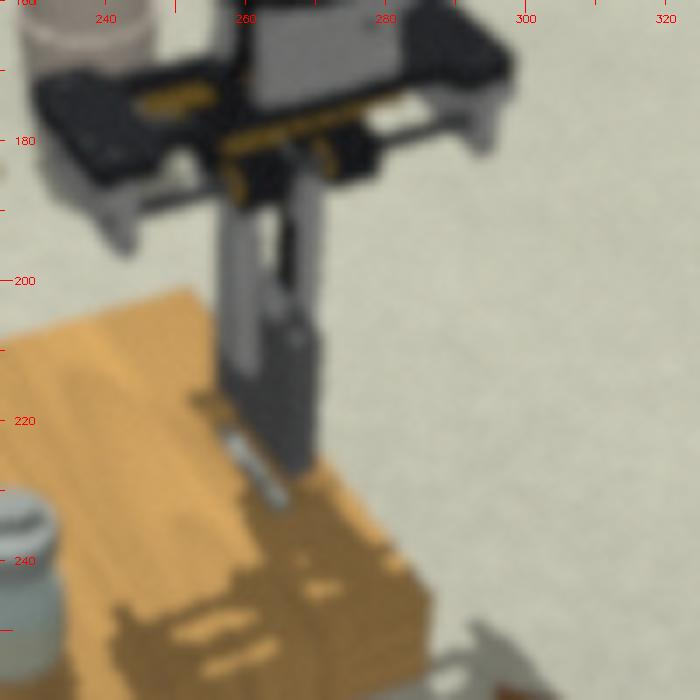

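>>> send_rows --pt "-1 0.004 0.0005 0.001 0.004" --pt "-1 0.008 0.0005 0.001 0.004" --pt "-1 0.012 0.0005 0.001 0.004" --pt "-1 0.016 0.0005 0.001 0.004" --pt "-1 0.016 0.0005 0.001 0.004"

```text
time: 16.65
tool_pos: [0.4999, -0.0158, 0.0733]
ee_rot: [-1.596, 1.569, 3.041]
wrist_force: [0.3, -0.1, -1.0]
width: 0.0136
```

>>> send_rows --pt "-1 0.002 0 0 0" --pt "-1 0.004 0 0 0" --pt "-1 0.006 0 0 0" --pt "-1 0.006 0 0 0"

```text
time: 16.98
tool_pos: [0.5005, -0.0159, 0.0682]
ee_rot: [-1.491, 1.57, -3.138]
wrist_force: [0.7, -0.4, -1.3]
width: 0.0137
```

Run:
```python
from mv import *
plan([.5013,-.016,.0528],-.076,grasp=False)
snap('scene','scene10')
crop('scene10',225,160,325,260,7,'b')
```

```text
t 16.98 tcp [ 0.5005 -0.0159  0.0682] jawyaw -0.076 F [ 0.7 -0.4 -1.3] w 0.0137 j [-0.14  0.05  1.69 -0.    1.4  -0.07]
tilt [-7.e-04 -0.e+00 -1.e+00]
shift tool [0.0154 0.0008 0.0001]
roll (about tool x, +)  0.0
roll (about tool x, +)  -3.1415
roll (about tool x, +)  3.1416
```

View pics/b.png

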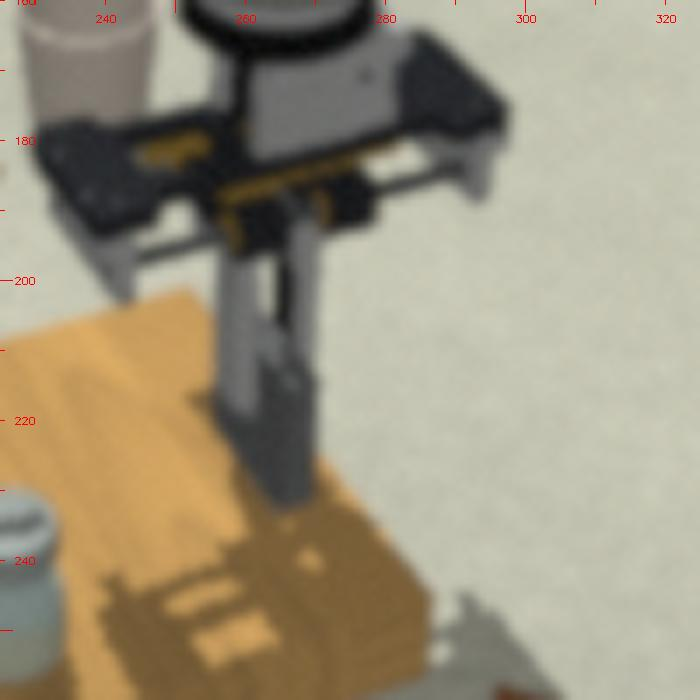

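>>> send_rows --pt "-1 0.002 0.0005 0 0" --pt "-1 0.004 0.0005 0 0" --pt "-1 0.006 0.0005 0 0" --pt "-1 0.007 0.0005 0 0" --pt "-1 0.007 0.0005 0 0"

```text
time: 17.45
tool_pos: [0.501, -0.0159, 0.0612]
ee_rot: [-1.523, 1.57, 3.114]
wrist_force: [0.7, 0.0, -1.4]
width: 0.0141
```

>>> send_rows --pt "-1 0.002 0 0 0" --pt "-1 0.004 0 0 0" --pt "-1 0.004 0 0 0"

```text
time: 17.7
tool_pos: [0.5014, -0.016, 0.0581]
ee_rot: [1.325, 1.57, -0.321]
wrist_force: [-1.8, 0.7, 4.7]
width: 0.0135
```

>>> send_rows --pt "-1 0.002 0 0 0" --pt "-1 0.004 0 0 0" --pt "-1 0.005 0 0 0" --pt "-1 0.005 0 0 0"

```text
time: 18.03
tool_pos: [0.5015, -0.016, 0.0536]
ee_rot: [1.376, 1.57, -0.271]
wrist_force: [-2.1, -0.2, 6.9]
width: 0.014
```

>>> send_rows --pt "-1 0.001 0 0 0" --pt "-1 0.002 0 0 0" --pt "-1 0.003 0 0 0" --pt "-1 0.003 0 0 0" --pt "-1 0.003 0 0 0"

```text
time: 18.45
tool_pos: [0.5015, -0.016, 0.0526]
ee_rot: [1.308, 1.57, -0.338]
wrist_force: [-5.6, 0.4, 14.7]
width: 0.014
```

>>> send_rows --pt "-1 0 0 0 0" --pt "-1 0 0 0 0" --pt "-1 0 0 0 0" --pt "-1 0 0 0 0"

```text
time: 18.78
tool_pos: [0.5016, -0.016, 0.0526]
ee_rot: [1.337, 1.569, -0.31]
wrist_force: [-5.7, 0.2, 14.6]
width: 0.0139
```

Run:
```python
from mv import *
from lab import box,draw
plan()
p=[.5013,-.016,-.076]
snap('scene','scene11');snap('top','top11')
draw('scene11','scene',[(box('scene',p,.014,.07,.016,.088),(0,255,255))],165,150,300,260,5,'b')
cv2.imwrite('pics/a.png',cv2.resize(cv2.imread('pics/top11.png'),(800,600)))
```

```text
t 18.78 tcp [ 0.5016 -0.016   0.0526] jawyaw -0.0759 F [-5.7  0.2 14.6] w 0.0139 j [-0.14  0.06  1.71 -0.    1.37 -0.07]
tilt [ 1.3e-03 -4.0e-04 -1.0e+00]
```

View pics/b.png

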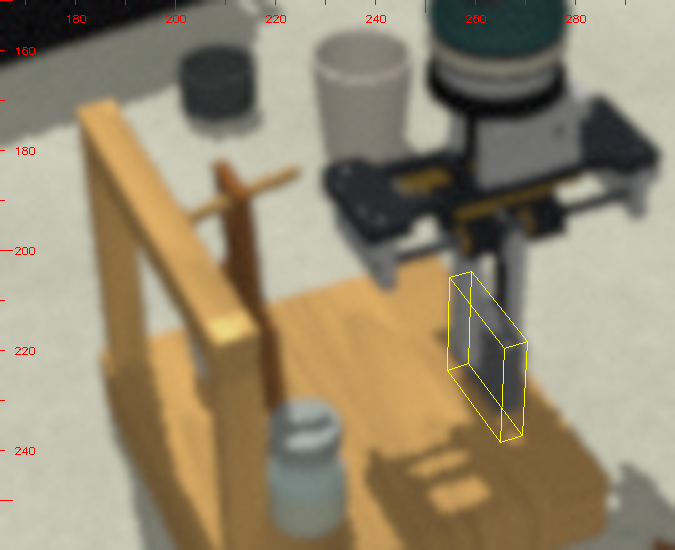

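View pics/a.png

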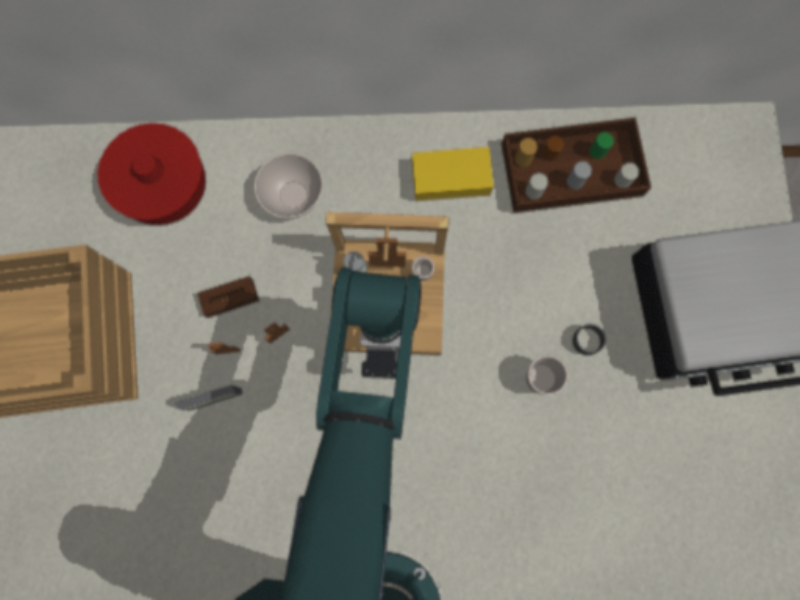

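```bash
python3 -c "
from bench import robot
print(robot.close_job()); print(robot.get_obs()['wrist_force'],robot.get_obs()['tool_pos'])"
```

```text
the job is handed in; nothing more can be done
None
the job is handed in; nothing more can be done
```

I hung the largest paddle by its eye on the peg and let go of it. Then I pushed the narrower label holder down into the channel, and I handed the job in at about 19 s while still pressing it home.

Last checks before handing in:
- **Paddle:** the pictures show it hanging on the peg, about halfway along and leaning slightly.
- **Label:** its underside is about 16 mm above the table, worked out from the gripper height, which is the strip's bottom stop. The push held steady at 14.6 N, where 8.6 N is needed at the stop. The plate's upper edges match the expected fully-home position in the scene picture.
- **Side force:** there is also a steady force of about 6 N along x, which I took to be the label leaning lightly on the channel wall.
- **Bystanders:** jar, ramekin, cup, cutter, wide label holder and the smaller paddles look unmoved in the last pictures.

I could not read the strip's own position directly, and no check failed. After handing in I could take no more readings, so I have none for the second that followed.

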